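# Load the slip pad under the clipboard's spring clip

### The job

Load the pad of appointment slips into the clipboard: press the tongue of the spring clip down with one fingertip to hold the flap open, and with the other fingertip push the pad under it, bound edge first, until it sits fully home and square against the stop bar, centred under the clip; then let the clip close on it and move clear. Only push and press: do not pinch or lift anything, and leave the pen, the tape measure and the phone where they are.

Things in the scene. Friction and masses are not known exactly. Their poses are not given: they have to be found in the camera images.
- clipboard: brown hardboard clipboard, 170 (y) x 255 (x) x 4 mm, fixed, steel lever clip at its far end. Origin: on its underside, directly below the middle of the clip's hinge pin; x runs along the board from its near end (x -200 mm) to its far end (+55), y to the left, z up. Pin along y at z 17 mm, barrel and ears up to z 23 mm. Stop bar under it: x -8 to +4 mm, 104 mm wide, top at z 12 mm.
- stop (a point): middle of the stop bar's near face, x = -8 mm, z = 8 mm in the clipboard's frame: the pad's bound edge must come to rest against this face
- clip_flap (a joint): hinge of flap and tongue (one bent steel plate), rad: 0 shut, lip on the board; 0.75 open with the tongue level; 0.80 end stop. A spring shuts it: held open it takes 0.1 N m, 2 to 8 N straight down on the tongue, least at its far end. At about 0.50 the lip rests on the 10 mm pad; from 0.60 up it clears the pad by 2 mm or more. Pushing the pad against the shut flap does not open it.
- lip (a point): middle of the lip, the lower edge of the 100 mm wide flap in front of the pin. Shut: on the board at clipboard x = -18 mm. Opening, it swings up and toward the near end: at 0.75 its edge is 15 mm above the board and reaches x = -23 mm, the flap's top is at z = 28 mm. So let the pad wait with its bound edge at x = -25 mm or nearer the near end.
- tongue (a point): middle of the upper face of the tongue, the 60 mm wide plate behind the pin, to be pressed down. In the clipboard's frame, shut: rises toward the far end at 0.75 rad from x 13, z 20 mm to x 38, z 43 mm. At 0.75: level, upper face 10 mm above the worktop, smooth from x 11 to 46 mm, so that a fingertip pressing at x 14 to 44 mm can slide along it while it stays open.
- slip_pad: block of white slips with cardboard back and a grey bound edge, loose on the board, 40 mm deep (x), 90 mm wide (y), 10 mm thick, about 60 g. Origin: centre of its underside (4 mm above the worktop on the board); x points to the bound edge, z up. It starts 20 to 60 mm in front of the shut lip, off centre by up to 22 mm and turned by up to 0.3 rad.
- pad_front (a point): middle of the pad's bound edge, at half its thickness: 20 mm from the pad's centre along its x
- pad_back (a point): middle of the pad's free edge, at half its thickness: 20 mm from the pad's centre against its x; push here
- pen: white ballpoint pen, 145 mm long (y), 11 mm thick, lying across the near end of the board, about 180 mm from the pin; origin under its middle. Leave alone.
- tape_measure: round yellow tape measure, 50 mm across, 15 mm high, on the worktop to the right of the board; origin under its middle. Leave alone.
- phone: white keypad phone, 117 mm (x) by 51 mm (y), 15 mm high, on the worktop to the left of the board; origin under its middle. Leave alone.
Mind the look-alikes: they are no part of the job. What is shaped like the slip_pad but blue or red is not meant.

How it is judged:
On the way, in this order (a step that is already met when the one before it is completed fails the run):
1. the flap is held open by a fingertip on the tongue, the pad still in front of it (value of joint clip_flap above 0.6 rad and contact force between the fingers and clipboard above 0.5 N and x of pad_front in the frame of clipboard below -0.018 m), for 0.2 s.
2. with the flap still held open, the other fingertip pushes the pad under it (value of joint clip_flap above 0.6 rad and contact force between the fingers and clipboard above 0.5 N and contact force between the fingers and slip_pad above 0.1 N and x of pad_front in the frame of clipboard above -0.016 m), for 0.1 s.
At the end, for the whole second after the job is handed in: The pad lies flat on the board under the clip, its bound edge within 3.5 mm of the stop bar, centred within 10 mm and square within 0.08 rad; the flap has closed on top of it (joint 0.44 to 0.56) and everything is at rest (x of pad_front in the frame of clipboard above -0.0115 m and y of pad_front in the frame of clipboard between -0.01 and 0.01 m and z of pad_front in the frame of clipboard below 0.012 m and angle between the x axis of slip_pad and the x axis of clipboard, either way round below 0.08 rad and angle between slip_pad's own z axis and vertical below 0.08 rad and value of joint clip_flap between 0.44 and 0.56 rad and linear speed of slip_pad below 0.01 m/s); the robot touches nothing.
It fails at once if the pad is lifted or tipped up (height (world z) of slip_pad above 0.016 m or angle between slip_pad's own z axis and vertical above 0.35 rad).
It fails at once if the pad is squeezed or rammed with more than 35 N (contact force between the fingers and slip_pad above 35 N).
It fails at once if the pen, tape measure or phone is moved more than 25 mm (distance of any of pen, tape_measure, phone from where it was at the start of the episode above 0.025 m).
It also fails if it takes over 72 s, if anything falls off the work surface, if the arm or the gripper's body presses on something with over 40 N, if the wrist force passes 120 N, or if a joint passes its speed limit or range.

### The arm

A 6-joint arm with a two-finger parallel gripper is mounted at the origin on a cart in front of the work surface, level with it; the furniture and walls round the work are solid. World frame = base frame: x ahead of the robot, y to its left, z up, the work surface at z = 0. Lengths are in m, angles in rad, forces in N, time in s.
With the tool pointing down it reaches from about 0.3 to 0.775 m from the base axis. Payload 14.6 kg.
Tool frame: the origin (TCP) lies on the centre line of the jaws, within the pads' length; the fingertips stand ctrl.tcp_to_tips ahead of it and the grasp point (between the pads) lies 2 mm behind it (ctrl.tcp_to_tips is the distance from the TCP to the fingertips, in m); z points along the fingers, y is the line along which they close (so a half turn about z gives the same grasp; the last joint's range is limited). The gripper opens to 94 mm and grips with 3 to 60 N. Pads are 16 mm wide; open, the fingers measure 119 mm over their backs; the gripper's body (75 mm by 177 mm) begins 78 mm behind the grasp point.
Start: joints at [1.053, 0.3, 1.521, -0, 1.321, -0.067], TCP at [0.24, 0.495, 0.222] pointing down, gripper open.
Joint ranges: [-3.03, 3.03], [-0.79, 2.21], [0.23, 2.52], [-1.04, 4.18], [0, 3.07], [-2.55, 2.55]. Speed limits (rad/s): [2.22, 2.22, 2.57, 3.14, 3.14, 3.14].

### API

Orientations are given as [roll, pitch, yaw] about the fixed x, y, z axes, in that order (R = Rz(yaw) Ry(pitch) Rx(roll)).
In Python, from station import telemetry, viewer, hand_in, ctrl gives the robot as it stands.
- The arm moves only by the tool step_arm, never from a script. Its argument "plan" is a list of rows, each an object of numbers: "dx", "dy", "dz": the shift along the tool's x, y, z scaled (see below); "rx", "ry", "rz": the turn, a rotation vector about the tool's x, y, z scaled (see below); "claw": the closure, from 0 (fully open) to 1 (shut). In form: [{"dx": .., "dy": .., "dz": .., "rx": .., "ry": .., "rz": .., "claw": ..}, ...]. A call has 1 to 10 rows; each row shifts and turns the commanded pose from where the row before left it, along the tool's axes as they then stand; what a row does not reach is not made up. The controller multiplies each number of a shift by 0.1 m and each number of a turn by 90 degrees. A row lasts 1/10 s, in which the tool goes at most 50 mm and 8.59 degrees, less where a joint would pass 70% of its speed; a pose out of reach is approached as far as the arm can. A call with a number of a shift or a turn outside -1 to 1 is refused whole. A call with a gripper value outside its range is refused whole. The fingers move at their own pace and stop on an object; "grip_force" is the grip in N (left out, the last holds). Time passes only in rows, so rows that do not move let the fingers close. It gives the time, the measured TCP pose, the force, the opening and the grip force at its end, in the units of the state.
- telemetry.get_obs(): the state, without advancing time (a new reading comes with each control period).
- viewer.camera(name): name is "side" or "top"; returns a dict with "img" (420x560x3 uint8, red, green, blue), "z_map" (420x560 float32, m along the optical axis (not along the pixel's ray), 0 where there is no reading), "fx", "fy", "cx", "cy" (pixels), "R" (3x3) and "t" (3): a world point X has camera coordinates R X + t. Camera axes: x right, y down, z forward; pixel columns grow to the right and rows downward; lengths in m; the calibration is good to about 2 mm. A picture is of the moment at which its call begins.
- hand_in(): hands the job in; it is judged then, once.
Trained networks look in a picture, given as the dict that the camera call returned (one of the last four; its "shot" number tells which), for a name from the list of things; names that differ only in an ending like _2 or _b are one class to them, and where a whole thing is asked for, a point or a joint stands for the part that bears it (a point fixed in the world has none). Each returns a list of dicts, best first, with "score" (0 to 1); they miss things now and then, are a little off and sometimes report something else, mostly with a low value. They report only what shows in the picture. A call takes as long as a camera call. They do not tell look-alikes from the thing itself.
- viewer.recognise(target, picture): "rect" ([left, top, right, bottom] in pixels, round what is visible of it).
The state is a dict: "time_s": time; "qpos": joint angles; "joint_vel": joint speeds; "tau": joint torques, N m; "ee_pos": TCP position; "eef_rot": TCP orientation; "force": force on the tool from outside, world axes, zero at the start; "moment": the same for the moment, N m; "grip_width": finger opening in m; "grip_force": force on a finger pad.
Only numpy, scipy, OpenCV 4.12 (cv2) and the standard library are available. Lean on these libraries where they do the work, as an engineer would, in place of code of your own. Each camera call takes 0.05 s, during which the arm holds its last target. There are 200 camera calls.

## Working session

There is one attempt and no reset: what is moved stays moved. The work goes in short steps, Python scripts to look and compute and a tool call to move; the robot and the scene stay as the last step left them, time stands still between calls to the robot, and variables do not carry over. Pictures are saved under pics/ and viewed, at most 10 in all, crops included, and the job is handed in when it is done.

Besides the shell and the picture viewer there is one more tool, called after ">>>" as name(argument=value, ...), one argument or row to a line, values as JSON. step_arm: Moves the arm, as the interface text tells. Shifts and turns lie within -1 to 1; 1 stands for 0.1 m of shift or 90 degrees of turn. Its arguments: {"type":"object","properties":{"plan":{"type":"array"},"grip_force":{"type":"number"}},"required":["plan"]}

```bash
ls; mkdir -p pics; cat > h.py <<'E'
import numpy as np, cv2
from station import telemetry, viewer, hand_in, ctrl
def pts(c):
    v,u=np.mgrid[0:420,0:560]; z=c["z_map"]
    p=np.stack([(u-c["cx"])/c["fx"]*z,(v-c["cy"])/c["fy"]*z,z],-1)
    return (p-c["t"])@c["R"]   # R^T (p-t)
def proj(c,X):
    q=c["R"]@np.asarray(X)+c["t"]; return q[0]/q[2]*c["fx"]+c["cx"],q[1]/q[2]*c["fy"]+c["cy"]
E
python3 - <<'E'
from h import *
o=telemetry.get_obs();print({k:np.round(v,3) for k,v in o.items()},ctrl.tcp_to_tips)
ims=[]
for n in("top","side"):
    c=viewer.camera(n);P=pts(c);ims.append(c["img"]);print(n,"cam at",-c["R"].T@c["t"],c["fx"])
    np.savez(n+".npz",**{k:v for k,v in c.items()})
    for t in("clipboard","slip_pad","clip_flap","pen","tape_measure","phone"):
        for r in viewer.recognise(t,c)[:4]:
            l,tp,rr,b=map(int,r["rect"]);u,v=(l+rr)//2,(tp+b)//2
            print(t,round(r["score"],2),r["rect"],np.round(P[v,u],3),c["img"][v,u])
    cv2.imwrite(f"pics/{n}0.png",c["img"][...,::-1])
E
```

```text
pics
{'time_s': np.float64(0.0), 'qpos': array([ 1.053,  0.3  ,  1.522, -0.   ,  1.321, -0.067]), 'joint_vel': array([ 0.   , -0.001,  0.   , -0.001,  0.   , -0.001]), 'tau': array([ 2.0000e-03, -5.3180e+01, -3.5274e+01,  7.1000e-02,  2.4000e-02,
       -0.0000e+00]), 'ee_pos': array([0.239, 0.495, 0.222]), 'eef_rot': array([-3.14 , -0.   ,  2.691]), 'force': array([-0.139,  0.024,  0.611]), 'moment': array([0.014, 0.059, 0.003]), 'grip_force': np.float64(0.0), 'grip_width': np.float64(0.094)} 0.017
top cam at [ 0.41328271 -0.03256179  0.90530689] 441.2417655549367
clipboard 0.67 [257.5, 159.8, 360.9, 296.4] [ 0.51  -0.078  0.018] [142 145 134]
slip_pad 0.92 [174.6, 237.7, 223.3, 268.1] [0.458 0.144 0.011] [ 28  65 131]
slip_pad 0.85 [174.0, 168.3, 217.3, 209.3] [0.589 0.155 0.01 ] [132  32  31]
slip_pad 0.66 [280.7, 219.4, 328.4, 243.2] [ 0.502 -0.07   0.014] [133 135 127]
clip_flap 0.93 [294.3, 164.8, 341.8, 203.9] [ 0.6   -0.096  0.02 ] [78 80 81]
pen 0.73 [271.0, 275.5, 334.4, 282.8] [ 0.407 -0.066  0.007] [92 73 57]
tape_measure 0.57 [359.8, 217.3, 386.6, 242.2] [ 0.507 -0.208  0.015] [33 36 38]
phone 0.87 [235.8, 177.9, 269.2, 233.4] [0.554 0.037 0.015] [58 62 62]
side cam at [1.29270257 0.25423364 0.39306051] 475.8563421878214
clipboard 0.68 [187.8, 197.6, 330.3, 256.7] [ 0.519 -0.087  0.005] [145 113  90]
slip_pad 0.7 [250.9, 213.2, 295.6, 230.9] [ 0.508 -0.061  0.014] [246 242 230]
slip_pad 0.67 [353.3, 222.5, 365.2, 234.2] [0.472 0.102 0.004] [ 85  95 143]
clip_flap 0.76 [214.4, 224.3, 259.6, 238.2] [ 0.626 -0.082  0.043] [132 123 124]
pen 0.73 [261.0, 197.8, 312.4, 206.3] [ 0.399 -0.071  0.013] [248 246 245]
tape_measure 0.82 [192.0, 206.7, 215.8, 218.9] [ 0.508 -0.213  0.015] [100  88  80]
phone 0.87 [300.8, 221.2, 335.6, 239.8] [0.52  0.033 0.013] [206 196 196]
```

```bash
python3 - <<'E'
import cv2
a=cv2.imread("pics/top0.png")
cv2.imwrite("pics/top0c.png",cv2.resize(a[140:310,160:400],None,fx=3.3,fy=3.3,interpolation=cv2.INTER_CUBIC))
E
```

```text
(no output)
```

View pics/top0c.png

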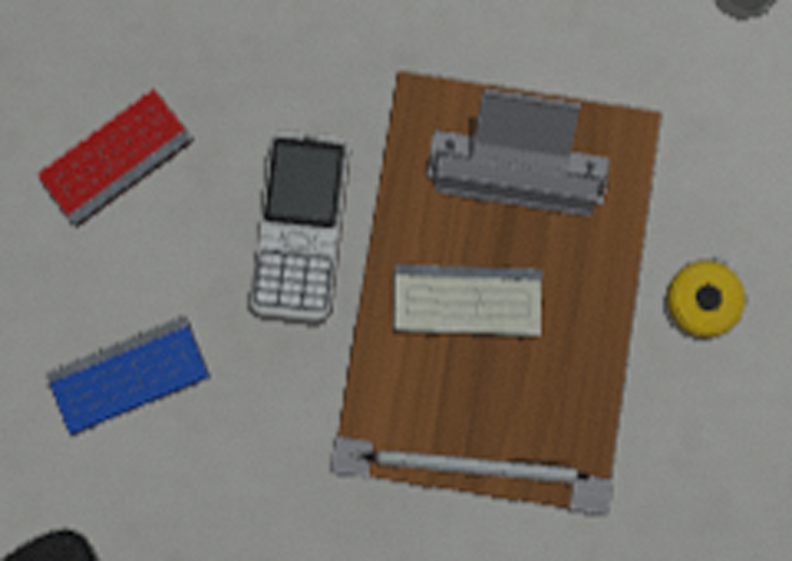

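View pics/side0.png

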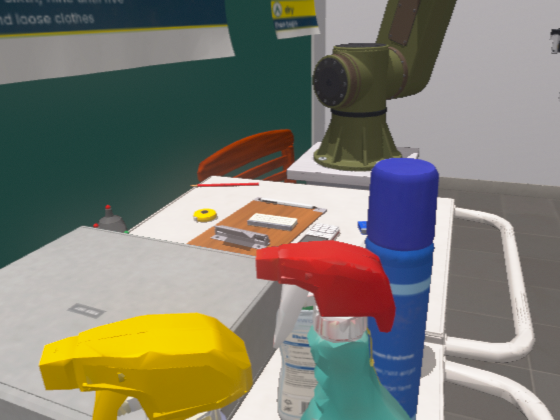

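White pad at full-image pixel (302,231) lies on the board. The blue pad at (197,253) and the red one at (196,189) lie on the worktop beside it and are look-alikes. The enlarged crop confirms that the white one, with the grey bound edge facing the clip, is meant. Next I measure the board and pad precisely.

```bash
cat >> h.py <<'E'
def plane(c,uv,z):
    uv=np.asarray(uv,float).reshape(-1,2)
    d=np.c_[(uv[:,0]-c["cx"])/c["fx"],(uv[:,1]-c["cy"])/c["fy"],np.ones(len(uv))]@c["R"]
    o=-c["R"].T@c["t"]; return o+d*((z-o[2])/d[:,2])[:,None]
def rect(P):  # metric min-area rect: centre, sizes, yaw of the side nearest world x
    (cx,cy),(w,h),a=cv2.minAreaRect((P[:,:2]*1000).astype(np.float32)); a=np.radians(a)
    if abs(np.cos(a))<abs(np.sin(a)): a-=np.pi/2; w,h=h,w
    a=(a+np.pi/2)%np.pi-np.pi/2
    return np.array([cx,cy])/1000,(w,h),a
def big(m):
    n,l,s,_=cv2.connectedComponentsWithStats(m.astype(np.uint8)); return l==1+np.argmax(s[1:,4])
def pad(c):  # white pad on board (incl. grey bound edge via z), world
    hsv=cv2.cvtColor(c["img"],cv2.COLOR_RGB2HSV); W=plane(c,np.dstack(np.meshgrid(range(560),range(420))).reshape(-1,2),0.014).reshape(420,560,3)
    return hsv,W
E
python3 - <<'E'
from h import *
c=dict(np.load("top.npz"));hsv,_=pad(c)
br=(hsv[...,0]<16)&(hsv[...,1]>90)&(hsv[...,2]>50); br[:150]=0;br[310:]=0;br[:,:250]=0;br[:,:]&=True
br=big(br); v,u=np.nonzero(br)
Pb=plane(c,np.c_[u,v],.004);print("board",rect(Pb),len(u))
b=rect(Pb);
# rows/cols profile: fit long side edges
a=b[2];ex=np.array([np.cos(a),np.sin(a)]);ey=np.array([-ex[1],ex[0]])
q=(Pb[:,:2]-b[0]); X=q@ex;Y=q@ey;print("ext",X.min(),X.max(),Y.min(),Y.max())
w=(~br)&(hsv[...,1]<70); w[:208]=0;w[255:]=0;w[:,:275]=0;w[:,335:]=0;w=big(w)
v,u=np.nonzero(w);Pp=plane(c,np.c_[u,v],.014);print("pad",rect(Pp),len(u))
P=pts(c);m=w;print("pad z",np.median(P[m][:,2]),"board z",np.median(P[br][:,2]))
pz=P[...,2];mm=(pz>.03)&(pz<.06);mm[:,:280]=0;mm[:,350:]=0;mm[:150]=0;mm[215:]=0
q=P[mm][:,:2]-b[0];print("tongue high pts",mm.sum(),(q@ex).mean(),(q@ey).mean(),pz[mm].max())
mm=(pz>.0175)&(pz<.06);mm[:,:280]=0;mm[:,350:]=0;mm[:150]=0;mm[215:]=0
q=P[mm][:,:2]-b[0];X=q@ex;Y=q@ey;print("clip",X.min(),X.max(),Y.min(),Y.max())
for n in("clip","pen"):pass
E
```

```text
board (array([ 0.51923895, -0.08534761]), (237.14793395996094, 168.5091094970703), np.float64(-0.1497251801711812)) 6709
ext -0.11857394124272878 0.1185739636720593 -0.084254545042166 0.08425457823623131
pad (array([ 0.50310944, -0.06406841]), (42.087337493896484, 91.60123443603516), np.float64(-0.025136645422876303)) 930
pad z 0.014674897421032135 board z 0.004570381883667447
tongue high pts 309 0.09811121828083258 -0.0002892763985571633 0.04885906843710725
clip 0.05122562602571196 0.10772337780479789 -0.0564320751292258 0.055515484884212055
```

```bash
cat >> h.py <<'E'
A=-0.1497; PIN=np.array([.5828,-.0949]); EX=np.array([np.cos(A),np.sin(A)]);EY=np.array([-EX[1],EX[0]])
def B(p): q=np.asarray(p)[...,:2]-PIN; return np.stack([q@EX,q@EY],-1)
def where():
    o=telemetry.get_obs(); print("t",round(float(o["time_s"]),2),"tcp board mm",np.round(B(o["ee_pos"])*1000,1),"tip z",round((o["ee_pos"][2]-ctrl.tcp_to_tips)*1000,1),"yaw-A deg",np.round(np.degrees(o["eef_rot"][2]-A),2),"rot",np.round(o["eef_rot"],3),"w",round(float(o["grip_width"])*1000,1),"F board",np.round([o["force"][:2]@EX,o["force"][:2]@EY,o["force"][2]],1))
E
python3 -c "
from h import *
where(); print(B([.5031,-.0641]),B([.407,-.066]),B([.554,.037]))"
```

```text
t 0.7 tcp board mm [-427.3  532.2] tip z 205.5 yaw-A deg 162.75 rot [3.142 0.    2.691] w 94.0 F board [0.1 0.7 0.3]
[-0.08340218  0.01856895] [-0.17814402  0.0023577 ] [-0.04814966  0.12612954]
```

>>> step_arm(
  plan=[
    {"rz": 0.09, "claw": 1},
    {"rz": 0.09, "claw": 1},
    {"rz": 0.09, "claw": 1},
    {"rz": 0.09, "claw": 1},
    {"rz": 0.09, "claw": 1},
    {"rz": 0.09, "claw": 1},
    {"rz": 0.09, "claw": 1},
    {"rz": 0.09, "claw": 1},
    {"rz": 0.09, "claw": 1},
  ],
  grip_force=10,
)

```text
$.plan[0]: bad value
```

>>> step_arm(
  plan=[
    {"dx": 0, "dy": 0, "dz": 0, "rx": 0, "ry": 0, "rz": 0.09, "claw": 1},
    {"dx": 0, "dy": 0, "dz": 0, "rx": 0, "ry": 0, "rz": 0.09, "claw": 1},
    {"dx": 0, "dy": 0, "dz": 0, "rx": 0, "ry": 0, "rz": 0.09, "claw": 1},
    {"dx": 0, "dy": 0, "dz": 0, "rx": 0, "ry": 0, "rz": 0.09, "claw": 1},
    {"dx": 0, "dy": 0, "dz": 0, "rx": 0, "ry": 0, "rz": 0.09, "claw": 1},
    {"dx": 0, "dy": 0, "dz": 0, "rx": 0, "ry": 0, "rz": 0.09, "claw": 1},
    {"dx": 0, "dy": 0, "dz": 0, "rx": 0, "ry": 0, "rz": 0.09, "claw": 1},
    {"dx": 0, "dy": 0, "dz": 0, "rx": 0, "ry": 0, "rz": 0.09, "claw": 1},
    {"dx": 0, "dy": 0, "dz": 0, "rx": 0, "ry": 0, "rz": 0.088, "claw": 1},
  ],
  grip_force=10,
)

```text
time_s: 1.6
ee_pos: [0.2396, 0.4951, 0.2225]
eef_rot: [-3.142, -0.0, 1.416]
force: [0.4, -0.1, 0.1]
grip_width: 0.0256
grip_force: 0.0
```

>>> step_arm(
  plan=[
    {"dx": -0.3, "dy": 0.22, "dz": 0, "rx": 0, "ry": 0, "rz": 0, "claw": 1},
    {"dx": -0.3, "dy": 0.22, "dz": 0, "rx": 0, "ry": 0, "rz": 0, "claw": 1},
    {"dx": -0.3, "dy": 0.22, "dz": 0, "rx": 0, "ry": 0, "rz": 0, "claw": 1},
    {"dx": -0.3, "dy": 0.22, "dz": 0, "rx": 0, "ry": 0, "rz": 0, "claw": 1},
    {"dx": -0.3, "dy": 0.22, "dz": 0, "rx": 0, "ry": 0, "rz": 0, "claw": 1},
    {"dx": -0.3, "dy": 0.22, "dz": 0, "rx": 0, "ry": 0, "rz": 0, "claw": 1},
    {"dx": -0.3, "dy": 0.22, "dz": 0, "rx": 0, "ry": 0, "rz": 0, "claw": 1},
    {"dx": -0.3, "dy": 0.22, "dz": 0, "rx": 0, "ry": 0, "rz": 0, "claw": 1},
    {"dx": -0.3, "dy": 0.22, "dz": 0, "rx": 0, "ry": 0, "rz": 0, "claw": 1},
    {"dx": -0.3, "dy": 0.22, "dz": 0, "rx": 0, "ry": 0, "rz": 0, "claw": 1},
  ],
)

```text
time_s: 2.6
ee_pos: [0.4131, 0.1642, 0.2227]
eef_rot: [3.141, -0.0, 1.422]
force: [0.2, 0.3, 0.1]
grip_width: 0.0004
grip_force: 0.0
```

```bash
python3 -c "
from h import *
where()"
```

```text
t 2.6 tcp board mm [-206.5  230.9] tip z 205.7 yaw-A deg 90.03 rot [ 3.141 -0.     1.422] w 0.4 F board [0.1 0.4 0.1]
```

>>> step_arm(
  plan=[
    {"dx": -0.31, "dy": 0.245, "dz": 0.1, "rx": 0, "ry": 0, "rz": 0, "claw": 1},
    {"dx": -0.31, "dy": 0.245, "dz": 0.1, "rx": 0, "ry": 0, "rz": 0, "claw": 1},
    {"dx": -0.31, "dy": 0.245, "dz": 0.1, "rx": 0, "ry": 0, "rz": 0, "claw": 1},
    {"dx": -0.31, "dy": 0.245, "dz": 0.2, "rx": 0, "ry": 0, "rz": 0, "claw": 1},
    {"dx": -0.31, "dy": 0.245, "dz": 0.2, "rx": 0, "ry": 0, "rz": 0, "claw": 1},
    {"dx": 0, "dy": 0, "dz": 0.3, "rx": 0, "ry": 0, "rz": 0, "claw": 1},
    {"dx": 0, "dy": 0, "dz": 0.3, "rx": 0, "ry": 0, "rz": 0, "claw": 1},
    {"dx": 0, "dy": 0, "dz": 0.3, "rx": 0, "ry": 0, "rz": 0, "claw": 1},
    {"dx": 0, "dy": 0, "dz": 0, "rx": 0, "ry": 0, "rz": 0, "claw": 1},
  ],
)

```text
time_s: 3.5
ee_pos: [0.5088, -0.0058, 0.0593]
eef_rot: [-3.136, 0.0, 1.421]
force: [-0.1, 0.1, 0.3]
grip_width: 0.0005
grip_force: 0.0
```

```bash
python3 - <<'E'
from h import *
where()
c=viewer.camera("side");s=c["img"][170:270,160:360];cv2.imwrite("pics/s1.png",cv2.resize(s,None,fx=4,fy=4,interpolation=cv2.INTER_CUBIC)[...,::-1])
E
```

```text
t 3.5 tcp board mm [-86.5  77.1] tip z 42.3 yaw-A deg 90.02 rot [-3.136  0.     1.421] w 0.5 F board [-0.2  0.1  0.3]
```

View pics/s1.png

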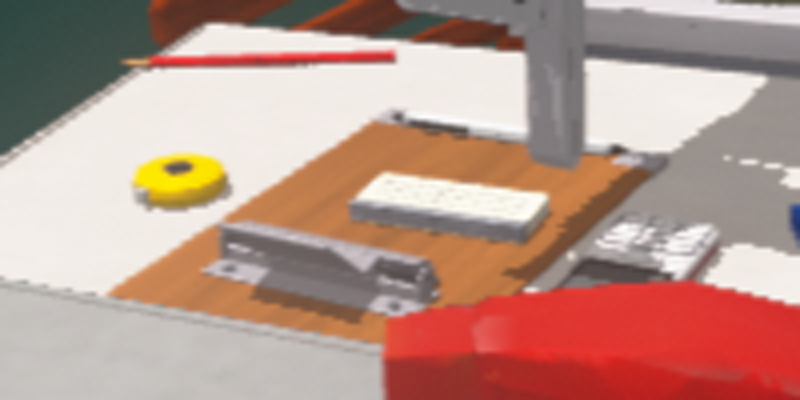

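The side view shows the closed fingertips at crop (560,160), to the left of the white pad and clear of the phone. Now I descend and push the pad to the right.

>>> step_arm(
  plan=[
    {"dx": 0, "dy": 0.02, "dz": 0.2, "rx": 0, "ry": 0, "rz": 0, "claw": 1},
    {"dx": 0, "dy": 0, "dz": 0.11, "rx": 0, "ry": 0, "rz": 0, "claw": 1},
    {"dx": 0, "dy": 0, "dz": 0.03, "rx": 0, "ry": 0, "rz": 0, "claw": 1},
    {"dx": 0, "dy": 0, "dz": 0, "rx": 0, "ry": 0, "rz": 0, "claw": 1},
    {"dx": -0.03, "dy": 0, "dz": 0, "rx": 0, "ry": 0, "rz": 0, "claw": 1},
    {"dx": -0.03, "dy": 0, "dz": 0, "rx": 0, "ry": 0, "rz": 0, "claw": 1},
    {"dx": -0.03, "dy": 0, "dz": 0, "rx": 0, "ry": 0, "rz": 0, "claw": 1},
    {"dx": -0.03, "dy": 0, "dz": 0, "rx": 0, "ry": 0, "rz": 0, "claw": 1},
  ],
)

```text
time_s: 4.35
ee_pos: [0.511, -0.0183, 0.0287]
eef_rot: [3.141, -0.0, 1.421]
force: [-0.2, 0.6, 0.6]
grip_width: 0.0005
grip_force: 0.2
```

```bash
python3 -c "
from h import *
where()"
```

```text
t 4.35 tcp board mm [-82.4  65. ] tip z 11.7 yaw-A deg 90.02 rot [ 3.141 -0.     1.421] w 0.5 F board [-0.3  0.5  0.6]
```

>>> step_arm(
  plan=[
    {"dx": 0, "dy": 0, "dz": 0.04, "rx": 0, "ry": 0, "rz": 0, "claw": 1},
    {"dx": -0.03, "dy": 0, "dz": 0, "rx": 0, "ry": 0, "rz": 0, "claw": 1},
    {"dx": -0.03, "dy": 0, "dz": 0, "rx": 0, "ry": 0, "rz": 0, "claw": 1},
    {"dx": -0.03, "dy": 0, "dz": 0, "rx": 0, "ry": 0, "rz": 0, "claw": 1},
    {"dx": -0.02, "dy": 0, "dz": 0, "rx": 0, "ry": 0, "rz": 0, "claw": 1},
    {"dx": 0, "dy": 0, "dz": 0, "rx": 0, "ry": 0, "rz": 0, "claw": 1},
  ],
)

```text
time_s: 4.95
ee_pos: [0.5092, -0.0292, 0.0245]
eef_rot: [3.142, 0.0, 1.421]
force: [-0.1, 0.4, -0.3]
grip_width: 0.0005
grip_force: 0.0
```

```bash
python3 -c "
from h import *
where()"
```

```text
t 4.95 tcp board mm [-82.6  54. ] tip z 7.5 yaw-A deg 90.01 rot [3.142 0.    1.421] w 0.5 F board [-0.2  0.3 -0.3]
```

>>> step_arm(
  plan=[
    {"dx": 0.1, "dy": 0, "dz": 0, "rx": 0, "ry": 0, "rz": 0, "claw": 1},
    {"dx": 0, "dy": 0, "dz": -0.3, "rx": 0, "ry": 0, "rz": 0, "claw": 1},
    {"dx": 0, "dy": 0, "dz": -0.3, "rx": 0, "ry": 0, "rz": 0, "claw": 1},
    {"dx": -0.3, "dy": -0.18, "dz": 0, "rx": 0, "ry": 0, "rz": 0, "claw": 0.36},
    {"dx": -0.34, "dy": -0.18, "dz": 0, "rx": 0, "ry": 0, "rz": 0, "claw": 0.36},
    {"dx": 0, "dy": 0, "dz": 0, "rx": 0, "ry": 0, "rz": -0.09, "claw": 0.36},
    {"dx": 0, "dy": 0, "dz": 0, "rx": 0, "ry": 0, "rz": -0.09, "claw": 0.36},
    {"dx": 0, "dy": 0, "dz": 0, "rx": 0, "ry": 0, "rz": -0.09, "claw": 0.36},
    {"dx": 0, "dy": 0, "dz": 0, "rx": 0, "ry": 0, "rz": -0.09, "claw": 0.36},
  ],
)

```text
time_s: 5.85
ee_pos: [0.4658, -0.0763, 0.0845]
eef_rot: [3.141, 0.0, 1.993]
force: [0.1, -0.4, -0.3]
grip_width: 0.0447
grip_force: 0.0
```

>>> step_arm(
  plan=[
    {"dx": 0, "dy": 0, "dz": 0, "rx": 0, "ry": 0, "rz": -0.09, "claw": 0.36},
    {"dx": 0, "dy": 0, "dz": 0, "rx": 0, "ry": 0, "rz": -0.09, "claw": 0.36},
    {"dx": 0, "dy": 0, "dz": 0, "rx": 0, "ry": 0, "rz": -0.09, "claw": 0.36},
    {"dx": 0, "dy": 0, "dz": 0, "rx": 0, "ry": 0, "rz": -0.09, "claw": 0.36},
    {"dx": 0, "dy": 0, "dz": 0, "rx": 0, "ry": 0, "rz": -0.09, "claw": 0.36},
    {"dx": 0, "dy": 0, "dz": 0, "rx": 0, "ry": 0, "rz": -0.09, "claw": 0.36},
    {"dx": 0, "dy": 0, "dz": 0, "rx": 0, "ry": 0, "rz": -0.09, "claw": 0.36},
    {"dx": 0, "dy": 0, "dz": 0, "rx": 0, "ry": 0, "rz": -0.01, "claw": 0.36},
    {"dx": 0, "dy": 0, "dz": 0, "rx": 0, "ry": 0, "rz": 0, "claw": 0.36},
  ],
)

```text
time_s: 6.75
ee_pos: [0.4657, -0.0765, 0.0845]
eef_rot: [-3.142, -0.0, 2.99]
force: [-0.3, 0.4, 0.5]
grip_width: 0.0602
grip_force: 0.0
```

```bash
python3 - <<'E'
from h import *
where()
c=viewer.camera("side");s=c["img"][170:270,160:360];cv2.imwrite("pics/s2.png",cv2.resize(s,None,fx=4,fy=4,interpolation=cv2.INTER_CUBIC)[...,::-1])
E
```

```text
t 6.75 tcp board mm [-118.5    0.7] tip z 67.5 yaw-A deg 179.86 rot [-3.142 -0.     2.99 ] w 60.2 F board [-0.3  0.4  0.5]
```

View pics/s2.png

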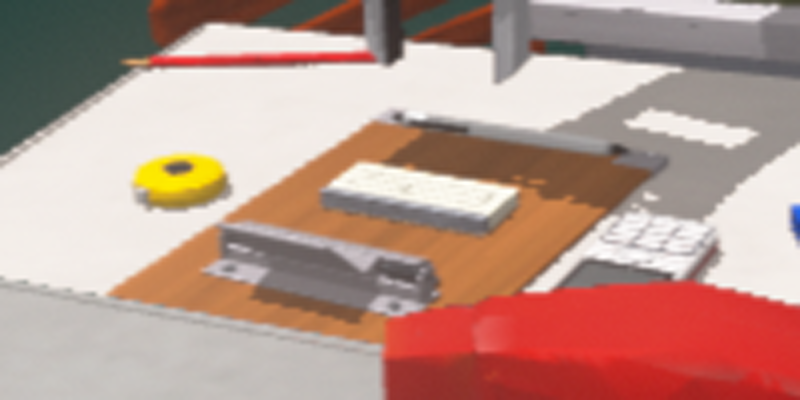

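The side view shows the pad moved right and close to square, with the fingers behind it in the air. I'll measure it in this view.

```bash
cat >> h.py <<'E'
def padside(c):
    hsv,_=pad(c); P=plane(c,np.dstack(np.meshgrid(range(560),range(420))).reshape(-1,2),.014).reshape(420,560,3)
    b=B(P); D=pts(c)[...,2]
    m=(hsv[...,1]<45)&(hsv[...,2]>190)&(b[...,0]>-.13)&(b[...,0]<0)&(abs(b[...,1])<.08)&(D>.01)&(D<.018)
    m=big(m); q=b[m]; r=rect(q); print("pad top centre mm",np.round(r[0]*1000,1),np.round(r[1],1),"yaw rel",round(r[2],3),"n",m.sum())
E
python3 - <<'E'
from h import *
c=viewer.camera("side");padside(c)
E
```

```text
pad top centre mm [-91.3  -1. ] [34.9 90.2] yaw rel 0.029 n 317
```

>>> step_arm(
  plan=[
    {"dx": 0.1, "dy": 0, "dz": 0.2, "rx": 0, "ry": 0, "rz": 0, "claw": 0.36},
    {"dx": 0, "dy": 0, "dz": 0.3, "rx": 0, "ry": 0, "rz": 0, "claw": 0.36},
    {"dx": 0, "dy": 0, "dz": 0.1, "rx": 0, "ry": 0, "rz": 0, "claw": 0.36},
    {"dx": 0, "dy": 0, "dz": 0, "rx": 0, "ry": 0, "rz": 0, "claw": 0.36},
    {"dx": -0.06, "dy": 0, "dz": 0, "rx": 0, "ry": 0, "rz": 0, "claw": 0.36},
    {"dx": -0.06, "dy": 0, "dz": 0, "rx": 0, "ry": 0, "rz": 0, "claw": 0.36},
    {"dx": -0.06, "dy": 0, "dz": 0, "rx": 0, "ry": 0, "rz": 0, "claw": 0.36},
    {"dx": -0.06, "dy": 0, "dz": 0, "rx": 0, "ry": 0, "rz": 0, "claw": 0.36},
  ],
)

```text
time_s: 7.65
ee_pos: [0.4804, -0.0791, 0.025]
eef_rot: [-3.142, 0.001, 2.992]
force: [-0.2, 0.2, 0.7]
grip_width: 0.0599
grip_force: 0.2
```

```bash
python3 -c "
from h import *
where()"
```

```text
t 7.65 tcp board mm [-103.6    0.3] tip z 8.0 yaw-A deg 180.02 rot [-3.142e+00  1.000e-03  2.992e+00] w 59.9 F board [-0.2  0.1  0.7]
```

>>> step_arm(
  plan=[
    {"dx": -0.05, "dy": 0, "dz": 0, "rx": 0, "ry": 0, "rz": 0, "claw": 0.36},
    {"dx": -0.05, "dy": 0, "dz": 0, "rx": 0, "ry": 0, "rz": 0, "claw": 0.36},
    {"dx": -0.05, "dy": 0, "dz": 0, "rx": 0, "ry": 0, "rz": 0, "claw": 0.36},
    {"dx": -0.05, "dy": 0, "dz": 0, "rx": 0, "ry": 0, "rz": 0, "claw": 0.36},
    {"dx": -0.04, "dy": 0, "dz": 0, "rx": 0, "ry": 0, "rz": 0, "claw": 0.36},
    {"dx": -0.03, "dy": 0, "dz": 0, "rx": 0, "ry": 0, "rz": 0, "claw": 0.36},
    {"dx": 0, "dy": 0, "dz": 0, "rx": 0, "ry": 0, "rz": 0, "claw": 0.36},
  ],
)

```text
time_s: 8.35
ee_pos: [0.5065, -0.083, 0.0244]
eef_rot: [3.142, 0.0, 2.992]
force: [-0.3, -0.4, 0.2]
grip_width: 0.0603
grip_force: 0.0
```

```bash
python3 - <<'E'
from h import *
where()
c=viewer.camera("side");padside(c);s=c["img"][170:270,160:360];cv2.imwrite("pics/s3.png",cv2.resize(s,None,fx=4,fy=4,interpolation=cv2.INTER_CUBIC)[...,::-1])
E
```

```text
t 8.35 tcp board mm [-77.3   0.3] tip z 7.4 yaw-A deg 180.03 rot [3.142 0.    2.992] w 60.3 F board [-0.2 -0.5  0.2]
pad top centre mm [-49.8  -1.4] [36.2 90.4] yaw rel 0.005 n 355
```

View pics/s3.png

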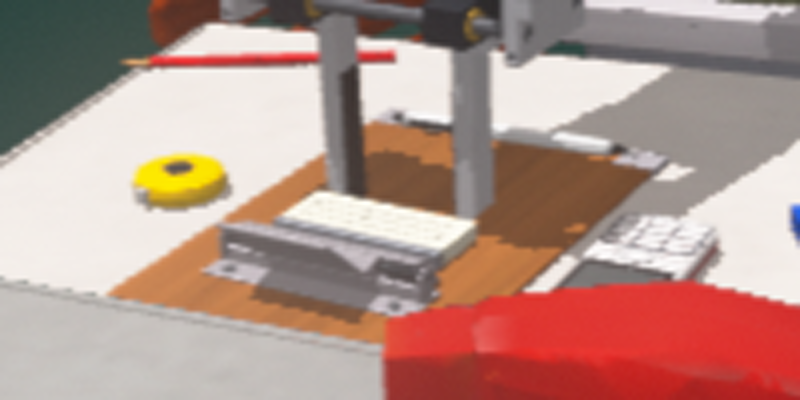

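The pad is square (0.005 rad) and centred at about -1.4 mm, with its bound edge near x = -29 mm. I'll back off, rise and turn so the jaws lie along the board.

>>> step_arm(
  plan=[
    {"dx": 0.12, "dy": 0, "dz": 0, "rx": 0, "ry": 0, "rz": 0, "claw": 0.36},
    {"dx": 0, "dy": 0, "dz": -0.3, "rx": 0, "ry": 0, "rz": 0, "claw": 0.36},
    {"dx": 0, "dy": 0, "dz": -0.3, "rx": 0, "ry": 0, "rz": 0, "claw": 0.36},
    {"dx": 0, "dy": 0, "dz": -0.1, "rx": 0, "ry": 0, "rz": 0.08, "claw": 0.2},
    {"dx": 0, "dy": 0, "dz": 0, "rx": 0, "ry": 0, "rz": 0.09, "claw": 0.02},
    {"dx": 0, "dy": 0, "dz": 0, "rx": 0, "ry": 0, "rz": 0.09, "claw": 0.02},
    {"dx": 0, "dy": 0, "dz": 0, "rx": 0, "ry": 0, "rz": 0.09, "claw": 0.02},
    {"dx": 0, "dy": 0, "dz": 0, "rx": 0, "ry": 0, "rz": 0.09, "claw": 0.02},
    {"dx": 0, "dy": 0, "dz": 0, "rx": 0, "ry": 0, "rz": 0.09, "claw": 0.02},
    {"dx": 0, "dy": 0, "dz": 0, "rx": 0, "ry": 0, "rz": 0.09, "claw": 0.02},
  ],
)

```text
time_s: 9.4
ee_pos: [0.4941, -0.0812, 0.0944]
eef_rot: [-3.142, -0.0, 2.013]
force: [-0.2, -0.6, -0.1]
grip_width: 0.0921
grip_force: 0.0
```

>>> step_arm(
  plan=[
    {"dx": 0, "dy": 0, "dz": 0, "rx": 0, "ry": 0, "rz": 0.09, "claw": 0.02},
    {"dx": 0, "dy": 0, "dz": 0, "rx": 0, "ry": 0, "rz": 0.09, "claw": 0.02},
    {"dx": 0, "dy": 0, "dz": 0, "rx": 0, "ry": 0, "rz": 0.09, "claw": 0.02},
    {"dx": 0, "dy": 0, "dz": 0, "rx": 0, "ry": 0, "rz": 0.09, "claw": 0.02},
    {"dx": 0, "dy": 0, "dz": 0, "rx": 0, "ry": 0, "rz": 0.02, "claw": 0.02},
    {"dx": 0, "dy": 0.3, "dz": 0, "rx": 0, "ry": 0, "rz": 0, "claw": 0.02},
    {"dx": 0, "dy": 0.3, "dz": 0, "rx": -0.019, "ry": 0, "rz": 0, "claw": 0.02},
    {"dx": 0, "dy": 0, "dz": 0, "rx": 0, "ry": 0, "rz": 0, "claw": 0.02},
  ],
)

```text
time_s: 10.2
ee_pos: [0.5554, -0.0905, 0.0944]
eef_rot: [3.11, 0.0, 1.422]
force: [-0.5, 0.1, 1.3]
grip_width: 0.0919
grip_force: 0.0
```

```bash
python3 - <<'E'
from h import *
where()
E
```

```text
t 10.2 tcp board mm [-27.8   0.3] tip z 77.4 yaw-A deg 90.03 rot [3.11  0.    1.422] w 91.9 F board [-0.5  0.   1.3]
```

>>> step_arm(
  plan=[
    {"dx": -0.01, "dy": 0, "dz": 0.15, "rx": 0, "ry": 0, "rz": 0, "claw": 0.02},
    {"dx": 0, "dy": 0, "dz": 0.15, "rx": 0, "ry": 0, "rz": 0, "claw": 0.02},
    {"dx": 0, "dy": 0, "dz": 0.08, "rx": 0, "ry": 0, "rz": 0, "claw": 0.02},
    {"dx": 0, "dy": 0, "dz": 0.05, "rx": 0, "ry": 0, "rz": 0, "claw": 0.02},
    {"dx": 0, "dy": 0, "dz": 0.05, "rx": 0, "ry": 0, "rz": 0, "claw": 0.02},
    {"dx": 0, "dy": 0, "dz": 0.05, "rx": 0, "ry": 0, "rz": 0, "claw": 0.02},
    {"dx": 0, "dy": 0, "dz": 0, "rx": 0, "ry": 0, "rz": 0, "claw": 0.02},
  ],
)

```text
time_s: 10.9
ee_pos: [0.555, -0.0913, 0.0412]
eef_rot: [3.112, -0.0, 1.422]
force: [-1.9, -0.2, 1.0]
grip_width: 0.0924
grip_force: 1.1
```

```bash
python3 - <<'E'
from h import *
where()
c=viewer.camera("side");s=c["img"][170:270,160:360];cv2.imwrite("pics/s4.png",cv2.resize(s,None,fx=4,fy=4,interpolation=cv2.INTER_CUBIC)[...,::-1])
E
```

```text
t 10.9 tcp board mm [-28.1  -0.6] tip z 24.2 yaw-A deg 90.03 rot [ 3.112 -0.     1.422] w 92.4 F board [-1.9 -0.5  1. ]
```

View pics/s4.png

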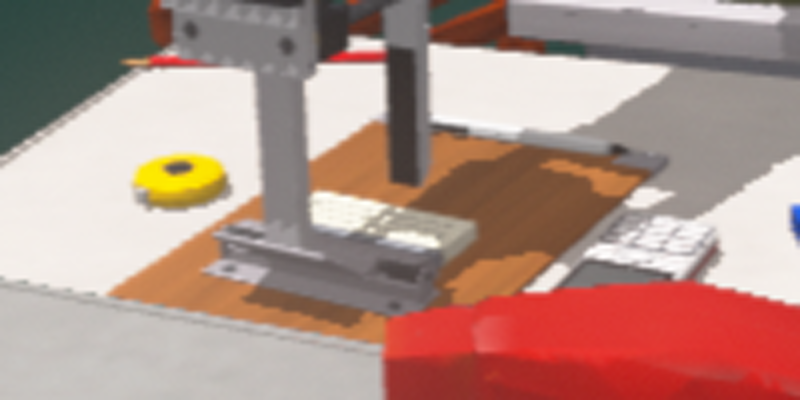

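The far finger is on the tongue (crop 290,245) and partway down. The near finger hangs behind the pad (crop 410,180), clear of it. I'll keep pressing.

>>> step_arm(
  plan=[
    {"dx": 0, "dy": 0, "dz": 0.05, "rx": 0, "ry": 0, "rz": 0, "claw": 0.02},
    {"dx": 0, "dy": 0, "dz": 0.04, "rx": 0, "ry": 0, "rz": 0, "claw": 0.02},
    {"dx": 0, "dy": 0, "dz": 0.03, "rx": 0, "ry": 0, "rz": 0, "claw": 0.02},
    {"dx": 0, "dy": 0, "dz": 0.02, "rx": 0, "ry": 0, "rz": 0, "claw": 0.02},
    {"dx": 0, "dy": 0, "dz": 0.01, "rx": 0, "ry": 0, "rz": 0, "claw": 0.02},
    {"dx": 0, "dy": 0, "dz": 0, "rx": 0, "ry": 0, "rz": 0, "claw": 0.02},
    {"dx": 0, "dy": 0, "dz": 0, "rx": 0, "ry": 0, "rz": 0, "claw": 0.02},
    {"dx": 0, "dy": 0, "dz": 0, "rx": 0, "ry": 0, "rz": 0, "claw": 0.02},
  ],
)

```text
time_s: 11.75
ee_pos: [0.5551, -0.0914, 0.0264]
eef_rot: [3.113, -0.0, 1.422]
force: [-3.8, -0.1, 5.4]
grip_width: 0.092
grip_force: 2.8
```

```bash
python3 - <<'E'
from h import *
where()
c=viewer.camera("side");padside(c);s=c["img"][170:270,160:360];cv2.imwrite("pics/s5.png",cv2.resize(s,None,fx=4,fy=4,interpolation=cv2.INTER_CUBIC)[...,::-1])
E
```

```text
t 11.75 tcp board mm [-27.9  -0.6] tip z 9.4 yaw-A deg 90.03 rot [ 3.113 -0.     1.422] w 92.0 F board [-3.7 -0.6  5.4]
pad top centre mm [-52.8 -26.5] [26.7 40.2] yaw rel 0.005 n 98
```

View pics/s5.png

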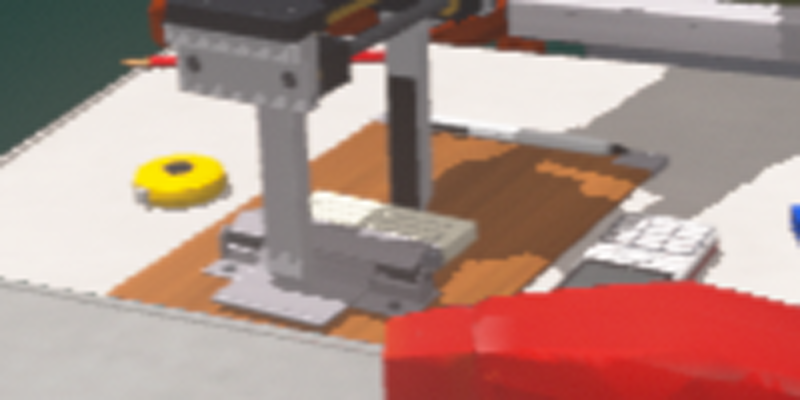

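>>> step_arm(
  plan=[
    {"dx": 0, "dy": 0, "dz": 0.007, "rx": 0, "ry": 0, "rz": 0, "claw": 0.03},
    {"dx": 0, "dy": 0.02, "dz": 0, "rx": 0, "ry": 0, "rz": 0, "claw": 0.05},
    {"dx": 0, "dy": 0.02, "dz": 0, "rx": 0, "ry": 0, "rz": 0, "claw": 0.07},
    {"dx": 0, "dy": 0.02, "dz": 0, "rx": 0, "ry": 0, "rz": 0, "claw": 0.09},
    {"dx": 0, "dy": 0.02, "dz": 0, "rx": 0, "ry": 0, "rz": 0, "claw": 0.11},
    {"dx": 0, "dy": 0.02, "dz": 0, "rx": 0, "ry": 0, "rz": 0, "claw": 0.12},
    {"dx": 0, "dy": 0.02, "dz": 0, "rx": 0, "ry": 0, "rz": 0, "claw": 0.13},
    {"dx": 0, "dy": 0, "dz": 0, "rx": 0, "ry": 0, "rz": 0, "claw": 0.13},
  ],
  grip_force=15,
)

```text
time_s: 12.6
ee_pos: [0.5676, -0.0932, 0.0261]
eef_rot: [3.112, -0.0, 1.422]
force: [-1.0, 0.9, 3.2]
grip_width: 0.0811
grip_force: 1.9
```

```bash
python3 - <<'E'
from h import *
where()
E
```

```text
t 12.6 tcp board mm [-15.3  -0.6] tip z 9.1 yaw-A deg 90.03 rot [ 3.112 -0.     1.422] w 81.1 F board [-1.1  0.7  3.2]
```

>>> step_arm(
  plan=[
    {"dx": 0, "dy": 0.015, "dz": 0, "rx": 0, "ry": 0, "rz": 0, "claw": 0.13},
    {"dx": 0, "dy": 0.015, "dz": 0, "rx": 0, "ry": 0, "rz": 0, "claw": 0.13},
    {"dx": 0, "dy": 0.01, "dz": 0, "rx": 0, "ry": 0, "rz": 0, "claw": 0.13},
    {"dx": 0, "dy": 0.01, "dz": 0, "rx": 0, "ry": 0, "rz": 0, "claw": 0.13},
    {"dx": 0, "dy": 0.01, "dz": 0, "rx": 0, "ry": 0, "rz": 0, "claw": 0.13},
    {"dx": 0, "dy": 0, "dz": 0, "rx": 0, "ry": 0, "rz": 0, "claw": 0.13},
  ],
)

```text
time_s: 13.2
ee_pos: [0.5735, -0.0941, 0.0263]
eef_rot: [3.111, 0.0, 1.422]
force: [-1.9, -0.0, 3.3]
grip_width: 0.0816
grip_force: 1.5
```

```bash
python3 - <<'E'
from h import *
where()
E
```

```text
t 13.2 tcp board mm [-9.3 -0.6] tip z 9.3 yaw-A deg 90.03 rot [3.111 0.    1.422] w 81.6 F board [-1.8 -0.3  3.3]
```

>>> step_arm(
  plan=[
    {"dx": 0, "dy": 0.008, "dz": 0, "rx": 0, "ry": 0, "rz": 0, "claw": 0.13},
    {"dx": 0, "dy": 0.007, "dz": 0, "rx": 0, "ry": 0, "rz": 0, "claw": 0.13},
    {"dx": 0, "dy": 0, "dz": 0, "rx": 0, "ry": 0, "rz": 0, "claw": 0.13},
  ],
)

```text
time_s: 13.5
ee_pos: [0.5743, -0.0943, 0.0262]
eef_rot: [3.113, -0.0, 1.422]
force: [-6.4, 2.3, 6.1]
grip_width: 0.0818
grip_force: 3.8
```

>>> step_arm(
  plan=[
    {"dx": 0, "dy": 0.007, "dz": 0, "rx": 0, "ry": 0, "rz": 0, "claw": 0.13},
    {"dx": 0, "dy": 0, "dz": 0, "rx": 0, "ry": 0, "rz": 0, "claw": 0.13},
  ],
)

```text
time_s: 13.7
ee_pos: [0.5743, -0.0943, 0.0261]
eef_rot: [3.115, -0.0, 1.422]
force: [-10.0, 0.7, 8.6]
grip_width: 0.082
grip_force: 5.8
```

The force rises at a constant position (about 10 N), so the pad is home against the stop bar. Now I back off a few millimetres with the flap still open, then rise.

>>> step_arm(
  plan=[
    {"dx": 0, "dy": -0.02, "dz": 0, "rx": 0, "ry": 0, "rz": 0, "claw": 0.13},
    {"dx": 0, "dy": -0.04, "dz": 0, "rx": 0, "ry": 0, "rz": 0, "claw": 0.13},
    {"dx": 0, "dy": 0, "dz": 0, "rx": 0, "ry": 0, "rz": 0, "claw": 0.13},
    {"dx": 0, "dy": 0, "dz": -0.03, "rx": 0, "ry": 0, "rz": 0, "claw": 0.13},
    {"dx": 0, "dy": 0, "dz": -0.04, "rx": 0, "ry": 0, "rz": 0, "claw": 0.13},
    {"dx": 0, "dy": 0, "dz": -0.06, "rx": 0, "ry": 0, "rz": 0, "claw": 0.13},
    {"dx": 0, "dy": 0, "dz": -0.2, "rx": 0, "ry": 0, "rz": 0, "claw": 0.13},
    {"dx": 0, "dy": 0, "dz": -0.4, "rx": 0, "ry": 0, "rz": 0, "claw": 0.13},
    {"dx": 0, "dy": 0, "dz": -0.4, "rx": 0, "ry": 0, "rz": 0, "claw": 0.13},
  ],
)

```text
time_s: 14.6
ee_pos: [0.5654, -0.0929, 0.1401]
eef_rot: [3.114, -0.0, 1.422]
force: [0.7, -0.1, 1.1]
grip_width: 0.082
grip_force: 0.0
```

>>> step_arm(
  plan=[
    {"dx": 0.3, "dy": -0.2, "dz": -0.2, "rx": 0, "ry": 0, "rz": 0, "claw": 0.13},
    {"dx": 0.3, "dy": -0.2, "dz": -0.2, "rx": 0, "ry": 0, "rz": 0, "claw": 0.13},
    {"dx": 0.3, "dy": -0.2, "dz": 0, "rx": 0, "ry": 0, "rz": 0, "claw": 0.13},
    {"dx": 0.3, "dy": -0.2, "dz": 0, "rx": 0, "ry": 0, "rz": 0, "claw": 0.13},
    {"dx": 0.3, "dy": -0.2, "dz": 0, "rx": 0, "ry": 0, "rz": 0, "claw": 0.13},
    {"dx": 0.3, "dy": -0.2, "dz": 0, "rx": 0, "ry": 0, "rz": 0, "claw": 0.13},
    {"dx": 0.3, "dy": -0.2, "dz": 0, "rx": 0, "ry": 0, "rz": 0, "claw": 0.13},
    {"dx": 0.3, "dy": -0.2, "dz": 0, "rx": 0, "ry": 0, "rz": 0, "claw": 0.13},
    {"dx": 0, "dy": 0, "dz": 0, "rx": 0, "ry": 0, "rz": 0, "claw": 0.13},
  ],
)

```text
time_s: 15.5
ee_pos: [0.4408, 0.1708, 0.1745]
eef_rot: [3.112, -0.0, 1.425]
force: [0.6, -0.9, 0.1]
grip_width: 0.0815
grip_force: 0.0
```

```bash
python3 - <<'E'
from h import *
where()
c=viewer.camera("side");padside(c)
t=viewer.camera("top")
a=cv2.resize(c["img"][170:270,160:360],None,fx=4,fy=3,interpolation=cv2.INTER_CUBIC)
b=cv2.resize(t["img"][150:290,240:400],(800,300) if 0 else (343,300),interpolation=cv2.INTER_CUBIC)
im=np.zeros((600,800,3),np.uint8);im[:300]=a;im[300:,:343]=b;cv2.imwrite("pics/f.png",im[...,::-1])
hsv,_=pad(t);P=plane(t,np.dstack(np.meshgrid(range(560),range(420))).reshape(-1,2),.014).reshape(420,560,3);b=B(P)
m=(hsv[...,1]<70)&(hsv[...,2]>100)&(b[...,0]>-.09)&(b[...,0]<-.024)&(abs(b[...,1])<.07);m=big(m);r=rect(b[m]);print("top: pad",np.round(r[0]*1000,1),r[1],r[2])
E
```

```text
t 15.5 tcp board mm [-180.   241.5] tip z 157.5 yaw-A deg 90.22 rot [ 3.112 -0.     1.425] w 81.5 F board [ 0.7 -0.8  0.1]
pad top centre mm [-39.1  -1. ] [19.  89.6] yaw rel -0.005 n 199
top: pad [-35.7  -1.2] (23.541446685791016, 90.92996978759766) -0.001214534615130658
```

View pics/f.png

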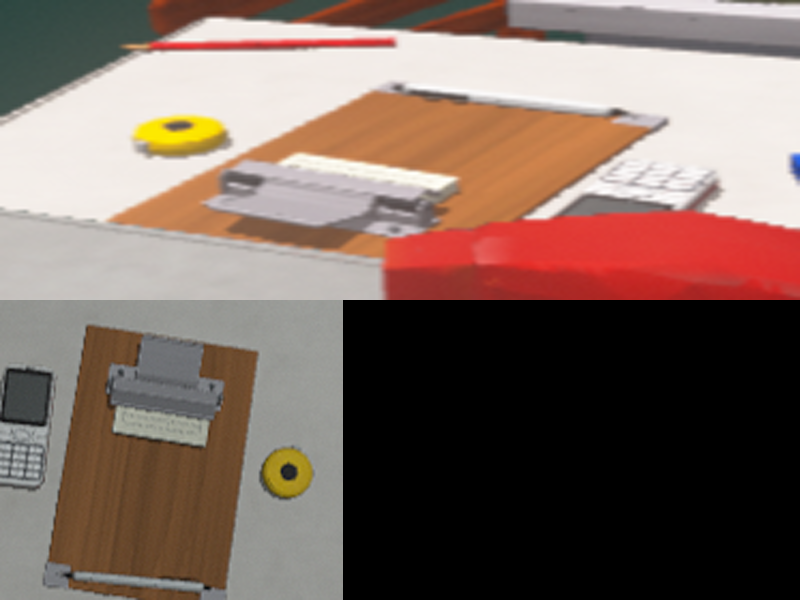

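The final view shows the flap closed on the pad. Its back edge is at about -48 mm (home), it is centred within about 1 mm and square, and nothing else has moved. Handing in.

```bash
python3 -c "
from h import *
print(hand_in())"
```

```text
the job is handed in; nothing more can be done
None
```

The pad is loaded: bound edge against the stop bar, square and centred to about 1 mm by the cameras, with the clip closed on it and the arm clear; I handed the job in at about 16 s, and no verdict came back.

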